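# Slide the sharpening stone along its rail into the corner pocket and close the keeper

### The job

Set up the sharpening board for use, pushing with the fingertips only: push the loose two-coloured sharpening stone sideways until its long side is flush against the aluminium rail, then keep it against the rail and slide it along into the covered corner pocket until it is fully home against the end stop. Last, push the brass keeper by its black knob until it is fully shut behind the stone. Never pick up or tip the stone, and leave the knife, tumbler and lemon where they are.

Things in the scene. Friction and masses are not known exactly. Their poses are not given: they have to be found in the camera images.
- board: Pale wooden board, 120 x 330 mm, fixed on the worktop. Origin: centre of its underside; x across it towards the rail (on the side away from the robot), y along it towards the corner pocket, z up. Its flat top, the bed, is 20 mm above the origin. The rail runs the whole length. The pocket is 38.5 mm wide, 28 mm deep and roofed, so the stone enters it only along the rail.
- rail_face (a point): Point on the inner face of the aluminium rail, at bed height, at mid-length: board x = +44 mm, y = 0. The rail is 10 mm wide and 10 mm high above the bed. Axes as the board's.
- stop_face (a point): Point on the inner face of the end stop, at bed height: board x = +26 mm, y = +140 mm. The face is square to the rail. Axes as the board's.
- pocket_mouth (a point): Middle of the pocket's mouth at bed height: board x = +25 mm, y = +112 mm. From here to the end stop a steel hold-down plate covers the pocket, underside 18.5 mm, top 21 mm above the bed. The cheek opposite the rail has its face at board x = +5.5 mm from y = 113 mm on; its mouth flares out to about x = 0 at y = 100 mm.
- pocket_home (a point): Point on the bed where the stone's origin lies when it is fully home: board x = +26 mm, y = +100 mm, z = 20 mm. The rear 52 mm of the stone then stand out of the pocket, uncovered. Axes as the board's.
- stone: Loose sharpening stone, 36 x 80 x 16 mm (x, y, z), cream on top, red-brown below, about 0.1 kg, lying on the bed away from rail and pocket. Origin: centre of its underside; y along its length. It starts within 0.5 rad of parallel to the rail. Dry friction: pressed hard against the rail while pushed along, it can bind, so press lightly sideways.
- keeper (a joint): Angle of the brass keeper, a flat bar 12 mm wide that reaches 44 mm from its upright pivot. 0 = fully shut, at its stop: the bar points at the rail (board +x), 2 mm behind the rear end of a stone that is home. Opening turns it clockwise from above: 1.57 points along board -y, 2.4 is its other stop. Starts at 1.9 to 2.3, clear of a stone at the rail. Stiff (1.2 N at the knob), stays where left.
- keeper_knob (a point): Centre of the top of the black knob, 12 mm across, that stands on the keeper's bar 34 mm from the pivot. The knob's top is 28 mm above the bed, the bar's top 9 mm.
- keeper_pivot (a point): Centre of the keeper's pivot at bed height: board x = -6 mm, y = +52 mm. The boss round it is 15 mm across and 14 mm high.
- tumbler: Clear tumbler, 71 mm across, 140 mm high, standing to the left of the board; origin at the centre of its underside. To be left alone.
- lemon: Lemon, 71 x 53 x 51 mm, to the right of the board; origin at the centre of its underside. To be left alone.
- knife: Paring knife lying flat to the right of the board, about 190 mm long, black handle 13 mm thick; origin under the joint of handle and blade, blade towards its +x. To be left alone.
Mind the look-alikes: they are no part of the job. Of the things like the stone, leave any that is blue; of the rest the smaller one is meant.

How it is judged (in metres and radians):
On the way, in this order (a step that is already met when the one before it is completed fails the run):
1. the stone lies flush along the rail (gap under 3 mm, within 0.06 rad) while still at least 50 mm short of home (x of stone in the frame of board above 0.023 m and y of stone in the frame of board below 0.05 m and angle between the y axis of stone and the y axis of board, either way round below 0.06 rad), for 0.2 s.
2. the stone is fully home in the pocket (within 3 mm of the end stop), the keeper still open (over 0.3 rad) (y of stone in the frame of board above 0.097 m and x of stone in the frame of board above 0.0225 m and angle between the y axis of stone and the y axis of board, either way round below 0.09 rad and z of stone in the frame of board below 0.023 m and value of joint keeper above 0.3 rad), for 0.2 s.
At the end, for the whole second after the job is handed in: The stone rests on the bed in the pocket, within 3 mm of the end stop, within 3.5 mm of the rail and within 0.09 rad of parallel to it; the keeper is shut (below 0.08 rad) behind it; the stone is at rest (y of stone in the frame of board above 0.097 m and x of stone in the frame of board above 0.0225 m and angle between the y axis of stone and the y axis of board, either way round below 0.09 rad and z of stone in the frame of board below 0.023 m and value of joint keeper below 0.08 rad and linear speed of stone below 0.01 m/s); the robot touches nothing.
It fails at once if the stone is lifted more than 6 mm off the bed, or drops off the board (z of stone in the frame of board above 0.026 m or z of stone in the frame of board below 0.01 m).
It fails at once if the stone is tipped by more than 0.25 rad (angle between stone's own z axis and vertical above 0.25 rad).
It fails at once if the stone strays more than 8 mm from the rail on the last 100 mm before home (y of stone in the frame of board above 0 m and x of stone in the frame of board below 0.018 m).
It fails at once if the tumbler, lemon or knife is moved more than 20 mm (distance of any of tumbler, lemon, knife from where it was at the start of the episode above 0.02 m).
It also fails if it takes over 58 s, if anything falls off the work surface, if the arm or the gripper's body presses on something with over 40 N, if the wrist force passes 120 N, or if a joint passes its speed limit or range.

### The arm

A 6-joint arm with a two-finger parallel gripper is mounted at the origin on a cart in front of the work surface, level with it; the furniture and walls round the work are solid. World frame = base frame: x ahead of the robot, y to its left, z up, the work surface at z = 0. Lengths are in m, angles in degrees, forces in N, time in s.
With the tool pointing down it reaches from about 0.25 to 0.725 m from the base axis. Payload 9.7 kg.
Tool frame: the origin (TCP) lies between the finger pads; the fingertips stand 22 mm ahead of it and the grasp point (between the pads) lies 3 mm ahead of it; z points along the fingers, y is the line along which they close (so a half turn about z gives the same grasp; the last joint's range is limited). The gripper opens to 85 mm and grips with 20 to 120 N. Pads are 22 mm wide; open, the fingers measure 114 mm over their backs; the gripper's body (76 mm by 85 mm) begins 54 mm behind the grasp point. The pads swing forward as they close: fully open they stand 13 mm farther back than shut.
Start: joints at [75.974, 4.979, 10.078, 95.1, 0, 90], TCP at [0.133, 0.534, 0.253] pointing down, gripper open.
Joint ranges: [-179.16, 179.16], [-48.56, 103.87], [-65.8, 70.77], [-126.05, 130.52], [-82.76, 87.17], [-180, 180]. Speed limits (degrees/s): [127.2, 127.2, 147.25, 180, 180, 180].

### API

Orientations are given as [roll, pitch, yaw] about the fixed x, y, z axes, in that order (R = Rz(yaw) Ry(pitch) Rx(roll)).
In Python, from workcell import bot, viewer, finder gives the robot as it stands.
- The arm moves only by the tool move_arm, never from a script. Its arguments are lists of equal length, an entry for each row: "offset": the shift along the tool's x, y, z in cm, a list of three; "twist": the turn, a rotation vector about the tool's x, y, z in rad, a list of three; "grip": the opening, from 0 (shut) to 1 (fully open). In form: {"offset": [[x, y, z], ...], "twist": [[ax, ay, az], ...], "grip": [grip, ...]}. A call has 1 to 5 rows; each row shifts and turns the commanded pose from where the row before left it, along the tool's axes as they then stand; what a row does not reach is not made up. A row lasts 1/10 s, in which the tool goes at most 50 mm and 8.59 degrees, less where a joint would pass 70% of its speed; a pose out of reach is approached as far as the arm can. A call is refused whole if a number of a shift passes 5 or a number of a turn 0.15, either way. A call with a gripper value outside its range is refused whole. The fingers move at their own pace and stop on an object; "force" is the grip in N (left out, the last holds). Time passes only in rows, so rows that do not move let the fingers close. It gives the time, the measured TCP pose, the force, the opening and the grip force at its end, in the units of the state.
- bot.get_obs(): the state, without advancing time (a new reading comes with each control period).
- viewer.camera(name): name is "scene" or "side" or "wrist"; returns a dict with "color" (384x512x3 uint8, red, green, blue), "depth" (384x512 float32, m along the optical axis (not along the pixel's ray), 0 where there is no reading), "vfov" (degrees; the focal length in pixels is half the picture's height over the tangent of half this angle, whatever the lens; pixels are square), "cx", "cy" (the principal point, pixels), "position" and "attitude" of the camera in the world; the wrist camera has in their place "tool_from_camera" (4x4, takes a point from camera to tool coordinates, whose origin is the TCP and whose axes are the flange's). Camera axes: x right, y down, z forward; pixel columns grow to the right and rows downward; lengths in m; the calibration is good to about 2 mm. A picture is of the moment at which its call begins: read the wrist's pose just before it.
- bot.job_done(): hands the job in; it is judged then, once.
Trained networks look in a picture, given as the dict that the camera call returned (one of the last four; its "shot" number tells which), for a name from the list of things; names that differ only in an ending like _2 or _b are one class to them, and where a whole thing is asked for, a point or a joint stands for the part that bears it (a point fixed in the world has none). Each returns a list of dicts, best first, with "p" (0 to 1); they miss things now and then, are a little off and sometimes report something else, mostly with a low value. They report only what shows in the picture. A call takes as long as a camera call. They do not tell look-alikes from the thing itself.
- finder.boxes_of(picture, thing): "position" ([column, row] in pixels, amid what is visible of it).
- finder.pinpoint(picture, thing): "position" ([column, row] in pixels: a listed point, or the origin of a listed thing).
The state is a dict: "time": time; "q": joint angles; "qd": joint speeds; "joint_efforts": joint torques, N m; "ee_pos": TCP position; "tcp_rot": TCP orientation; "wrist_force": force on the tool from outside, world axes, zero at the start; "torque": the same for the moment, N m; "opening": finger opening in m; "grasp_force": force on a finger pad.
Only numpy, scipy, OpenCV 4.12 (cv2) and the standard library are available. Lean on these libraries where they do the work, as an engineer would, in place of code of your own. Each camera call takes 0.05 s, during which the arm holds its last target. There are 200 camera calls.

## Working session

There is one attempt and no reset: what is moved stays moved. The work goes in short steps, Python scripts to look and compute and a tool call to move; the robot and the scene stay as the last step left them, time stands still between calls to the robot, and variables do not carry over. Pictures are saved under pics/ and viewed, at most 10 in all, crops included, and the job is handed in when it is done.

Besides the shell and the picture viewer there is one more tool, called after ">>>" as a command line: name --argument value ..., lists and objects as JSON in quotes. move_arm: Moves the arm, as the interface text tells. Its arguments: {"type":"object","properties":{"offset":{"type":"array","items":{"type":"array","items":{"type":"number"}}},"twist":{"type":"array","items":{"type":"array","items":{"type":"number"}}},"grip":{"type":"array","items":{"type":"number"}},"force":{"type":"number"}},"required":["offset","twist","grip"]}

```bash
mkdir -p pics; cat > h.py <<'E'
import numpy as np, cv2
from scipy.spatial.transform import Rotation as R
from workcell import bot, viewer, finder
def f_of(p): return p["color"].shape[0]/2/np.tan(np.radians(p["vfov"])/2)
def cam(p):
    if "tool_from_camera" in p:
        s=p["_obs"]; T=np.array(p["tool_from_camera"]); Rt=rot(s["tcp_rot"])
        return Rt.as_matrix()@T[:3,:3], Rt.as_matrix()@T[:3,3]+np.array(s["ee_pos"])
    a=np.array(p["attitude"],float)
    M=a if a.shape==(3,3) else (R.from_quat(a).as_matrix() if a.size==4 else R.from_euler('xyz',a,degrees=True).as_matrix())
    return M,np.array(p["position"])
def rot(a): return R.from_euler('xyz',a,degrees=True)
def shoot(n):
    s=bot.get_obs(); p=viewer.camera(n); p["_obs"]=s; return p
def ray(p,uv):
    M,o=cam(p); f=f_of(p); d=M@np.array([(uv[0]-p["cx"])/f,(uv[1]-p["cy"])/f,1.]); return o,d
def at_z(p,uv,z):
    o,d=ray(p,uv); return o+d*(z-o[2])/d[2]
def proj(p,X):
    M,o=cam(p); c=M.T@(np.array(X)-o); f=f_of(p); return np.array([p["cx"]+f*c[0]/c[2],p["cy"]+f*c[1]/c[2]])
def cloud(p):
    M,o=cam(p); f=f_of(p); v,u=np.mgrid[:p["depth"].shape[0],:p["depth"].shape[1]]
    d=p["depth"]; return np.stack([(u-p["cx"])/f*d,(v-p["cy"])/f*d,d],-1)@M.T+o
def save(p,n): cv2.imwrite("pics/"+n,p["color"][:,:,::-1])
E
python3 - <<'E'
from h import *
import numpy as np
np.set_printoptions(precision=4,suppress=True)
print(bot.get_obs())
ps=[]
for n in ("scene","side"):
    p=shoot(n); ps.append(p["color"]); print(n,p["position"],p["attitude"],p["vfov"],p["cx"],p["cy"])
    save(p,n+".png")
    for t,z in (("board",0),("rail_face",.02),("stop_face",.02),("pocket_mouth",.02),("pocket_home",.02),("stone",.02),("keeper_knob",.048),("keeper_pivot",.02),("tumbler",0),("lemon",0),("knife",0)):
        for r in finder.pinpoint(p,t)[:3]:
            print(t,round(r["p"],2),np.round(r["position"],1),at_z(p,r["position"],z))
E
```

```text
{'time': 0.0, 'q': array([75.9752,  5.0105, 10.0315, 95.0981,  0.    , 90.0005]), 'qd': array([ 0.0475,  0.0072, -0.1296, -0.0147,  0.0192, -0.0453]), 'joint_efforts': array([  0.0006, -52.0387,  46.4801,   0.0164,  -0.    ,   0.    ]), 'ee_pos': array([0.1332, 0.5334, 0.2526]), 'tcp_rot': array([-179.9229,   -0.    ,  165.9747]), 'wrist_force': array([ 0.2836, -0.5213, -0.3166]), 'torque': array([ 0.042 , -0.0179, -0.0211]), 'grasp_force': 0.0, 'opening': 0.08573182650049041}
scene [ 0.333  -0.8373  1.2273] [-152.1597    0.3045   -6.6625] 48.83327710173131 258.56308931042764 195.53736485543482
board 0.56 [280.3 175.7] [ 0.4831 -0.1265  0.    ]
rail_face 0.77 [291.7 170.7] [ 0.5211 -0.1234  0.02  ]
stop_face 0.89 [277.3 136.1] [0.4927 0.0218 0.02  ]
pocket_mouth 0.61 [276.7 146.8] [ 0.4845 -0.0225  0.02  ]
pocket_home 0.63 [281.8 147.7] [ 0.5014 -0.0283  0.02  ]
stone 0.79 [305.  348.7] [ 0.4711 -0.6842  0.02  ]
stone 0.76 [190.  235.4] [ 0.175 -0.316  0.02 ]
stone 0.5 [285.5 198.4] [ 0.4854 -0.2239  0.02  ]
keeper_knob 0.63 [266.7 163.2] [ 0.4396 -0.1018  0.048 ]
keeper_pivot 0.9 [2
[... 408 characters left out ...]
]
rail_face 0.61 [224.7 199. ] [ 0.5293 -0.1256  0.02  ]
rail_face 0.58 [247.2 198.6] [ 0.4399 -0.1304  0.02  ]
stop_face 0.76 [232.7 215.9] [ 0.4857 -0.0023  0.02  ]
pocket_mouth 0.66 [227.9 216.3] [0.5034 0.0008 0.02  ]
pocket_home 0.98 [230.6 208. ] [ 0.4991 -0.0581  0.02  ]
stone 0.63 [311.2 181.7] [ 0.1767 -0.2769  0.02  ]
stone 0.6 [239.5 185.6] [ 0.4792 -0.2374  0.02  ]
keeper_knob 0.47 [248.5 196.4] [ 0.4321 -0.0998  0.048 ]
keeper_pivot 0.58 [237.7 203.5] [ 0.4746 -0.092   0.02  ]
tumbler 0.84 [258.2 263.1] [ 0.3803  0.2463 -0.    ]
lemon 0.57 [222.7 168.9] [ 0.5736 -0.4331  0.    ]
knife 0.64 [254.9 169. ] [ 0.4244 -0.4341  0.    ]
knife 0.59 [223.8 169.2] [ 0.5681 -0.43    0.    ]
```

```bash
python3 - <<'E'
import cv2
a=cv2.imread("pics/scene.png"); b=cv2.imread("pics/side.png")
cv2.imwrite("pics/a1.png",cv2.vconcat([cv2.resize(a[70:380,140:400],(480,572),interpolation=3)]))
x=cv2.resize(a[120:270,220:340],(440,550),interpolation=2); y=cv2.resize(b[150:240,190:270],(360,405),interpolation=2)
y=cv2.copyMakeBorder(y,0,145,0,0,0)
cv2.imwrite("pics/a2.png",cv2.hconcat([x,y]))
E
```

```text
(no output)
```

View pics/a1.png

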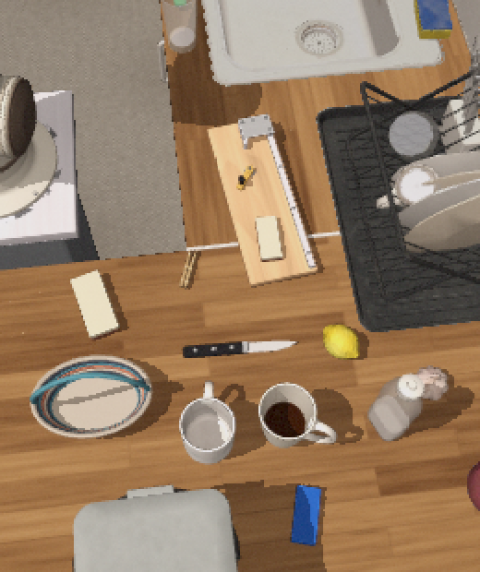

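View pics/a2.png

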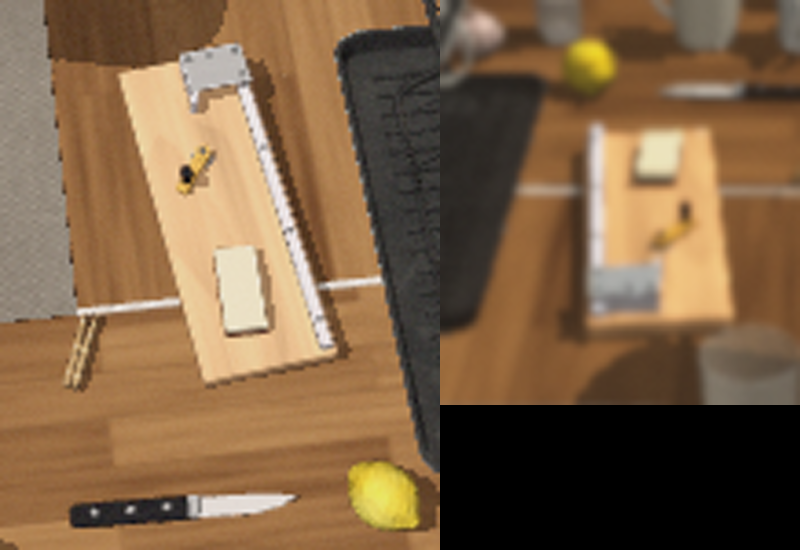

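Candidates in the scene picture are three:
- the cream stone on the board at (285,198);
- the larger cream block at (190,235), off the board on the worktop;
- the blue block at (305,349).

The one on the board fits, since it is not blue and is the smaller cream one. The enlarged crop confirms it lies on the bed. The keeper at about (268,163) is open. I'll move over the board for a closer look.

>>> move_arm --offset '[[-2.5, -2.9, -0.3], [-2.5, -2.9, -0.3], [-2.5, -2.9, -0.3], [-2.5, -2.9, -0.3], [-2.5, -2.9, -0.3]]' --twist '[[0, 0, 0], [0, 0, 0], [0, 0, 0], [0, 0, 0], [0, 0, 0]]' --grip '[0, 0, 0, 0, 0]'

```text
time: 1.7
ee_pos: [0.2198, 0.3613, 0.2684]
tcp_rot: [180.0, 0.0, 166.0]
wrist_force: [0.7, 0.2, 0.2]
opening: 0.0121
grasp_force: 0.0
```

```bash
python3 - <<'E'
from h import *
print(bot.get_obs())
print(viewer.camera("wrist")["tool_from_camera"])
E
```

```text
{'time': 1.7, 'q': array([ 5.86891922e+01, -1.19127057e+01, -4.28064547e+00,  9.76111156e+01,
       -3.20726717e-03,  7.26904437e+01]), 'qd': array([-42.26590892, -27.77199029, -20.03344415,   7.47074703,
        -0.18710355, -41.86216314]), 'joint_efforts': array([  7.42335901, -29.58571315,  47.1484673 ,  -0.06637727,
         0.13760632,   1.30276624]), 'ee_pos': array([0.21975472, 0.36125115, 0.26843499]), 'tcp_rot': array([1.79980958e+02, 9.29375107e-03, 1.65998746e+02]), 'wrist_force': array([0.69229731, 0.21657721, 0.23808819]), 'torque': array([ 0.02375748, -0.01989206,  0.01650886]), 'grasp_force': 0.0, 'opening': 0.012065341940988222}
[[ 3.68059204e-04 -9.46142223e-01 -3.23751075e-01  8.43841125e-02]
 [ 9.99999745e-01  1.49934420e-04  6.98684398e-04 -1.89879081e-04]
 [-6.12513380e-04 -3.23751249e-01  9.46142037e-01 -1.21168422e-01]
 [ 0.00000000e+00  0.00000000e+00  0.00000000e+00  1.00000000e+00]]
```

>>> move_arm --offset '[[-2.5, -2.9, -0.2], [-2.5, -2.9, -0.2], [-2.5, -2.9, -0.2], [-2.5, -2.9, -0.2], [-2.5, -2.9, -0.2]]' --twist '[[0, 0, 0], [0, 0, 0], [0, 0, 0], [0, 0, 0], [0, 0, 0]]' --grip '[0, 0, 0, 0, 0]'

```text
time: 2.25
ee_pos: [0.3059, 0.1903, 0.2786]
tcp_rot: [180.0, 0.0, 166.0]
wrist_force: [0.8, 1.0, 0.0]
opening: 0.0004
grasp_force: 0.0
```

>>> move_arm --offset '[[-2.5, -2.9, -0.2], [-2.5, -2.9, -0.2], [-2.5, -2.9, -0.2], [-2.5, -2.9, -0.2], [-2.5, -2.9, -0.2]]' --twist '[[0, 0, 0], [0, 0, 0], [0, 0, 0], [0, 0, 0], [0, 0, 0]]' --grip '[0, 0, 0, 0, 0]'

```text
time: 2.75
ee_pos: [0.3921, 0.0191, 0.2886]
tcp_rot: [180.0, 0.0, 166.0]
wrist_force: [0.3, -0.0, 0.5]
opening: 0.0
grasp_force: 0.0
```

>>> move_arm --offset '[[-2.5, -2.9, -0.2], [-2.5, -2.9, -0.2], [-2.5, -2.9, -0.2], [-1.5, -2, -0.2], [0, 0, 0]]' --twist '[[0, 0, 0], [0, 0, 0], [0, 0, 0], [0, 0, 0], [0, 0, 0]]' --grip '[0, 0, 0, 0, 0]'

```text
time: 3.25
ee_pos: [0.4539, -0.1073, 0.2957]
tcp_rot: [-180.0, -0.0, 165.8]
wrist_force: [-0.3, -0.0, 0.1]
opening: -0.0003
grasp_force: 0.0
```

```bash
cat > look.py <<'E'
from h import *
import sys
np.set_printoptions(precision=4,suppress=True)
p=shoot("wrist"); print(p["_obs"]["ee_pos"],p["_obs"]["tcp_rot"],p["_obs"]["time"],p["vfov"])
cv2.imwrite("pics/"+sys.argv[1],cv2.resize(p["color"][:,:,::-1],(768,576)))
np.savez("last.npz",**{k:v for k,v in p.items() if k!="_obs"},ee=p["_obs"]["ee_pos"],rr=p["_obs"]["tcp_rot"])
for t,z in (("board",0),("rail_face",.02),("stop_face",.02),("pocket_mouth",.02),("pocket_home",.02),("stone",.02),("keeper_knob",.048),("keeper_pivot",.02)):
    for r in finder.pinpoint(p,t)[:2]: print(t,round(r["p"],2),np.round(r["position"],1),at_z(p,r["position"],z))
E
python3 look.py w1.png
```

```text
[ 0.4539 -0.1073  0.2957] [-179.9756   -0.0368  165.804 ] 3.25 67.88251024182563
board 0.64 [244.7 176. ] [ 0.4832 -0.1327  0.    ]
rail_face 0.94 [252.2 206.4] [ 0.5264 -0.1318  0.02  ]
stop_face 0.64 [337.8 161.6] [0.4898 0.0033 0.02  ]
pocket_mouth 0.86 [317.5 165.8] [ 0.4888 -0.0258  0.02  ]
pocket_mouth 0.37 [ 53.9 176.8] [ 0.4115 -0.3983  0.02  ]
pocket_home 0.73 [310.3 170.7] [ 0.4934 -0.0371  0.02  ]
stone 0.98 [179.4 191.7] [ 0.4776 -0.2299  0.02  ]
keeper_knob 0.55 [248.8 156.3] [ 0.4458 -0.1153  0.048 ]
keeper_pivot 0.93 [273.6 162.4] [ 0.4686 -0.0855  0.02  ]
```

View pics/w1.png

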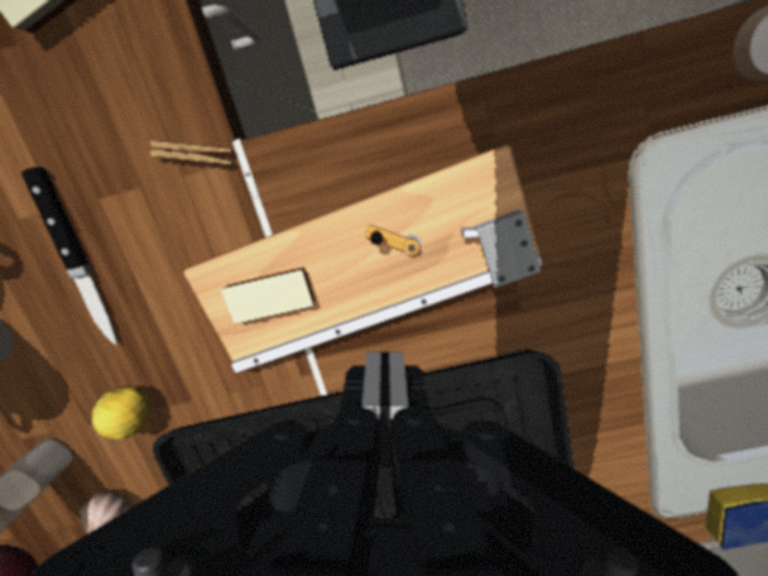

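The wrist view (768 wide) shows the stone at (268,296), the rail edge running from (235,368) to (490,283), and the pocket plate at (512,250). The keeper pivot is at (412,246) and the knob at (376,238). I'll fit exact poses from depth.

```bash
cat > fit.py <<'E'
from h import *
np.set_printoptions(precision=4,suppress=True)
def load():
    d=np.load("last.npz"); p={k:d[k] for k in d.files}; p["vfov"]=float(p["vfov"]);p["cx"]=float(p["cx"]);p["cy"]=float(p["cy"])
    p["_obs"]={"ee_pos":p["ee"],"tcp_rot":p["rr"]}; return p
def comp(P,m,c):
    m=cv2.morphologyEx(m.astype(np.uint8),cv2.MORPH_OPEN,np.ones((2,2)))
    n,l=cv2.connectedComponents(m); return l
def rect(X):
    r=cv2.minAreaRect((X[:,:2]*1000).astype(np.float32)); b=cv2.boxPoints(r)
    e=[b[1]-b[0],b[2]-b[1]]; e=max(e,key=np.linalg.norm); a=np.degrees(np.arctan2(*(e*np.sign(e[1]))[::-1])) 
    return np.array(r[0]),sorted(r[1]),a-90
if __name__=="__main__":
    p=load(); P=cloud(p); z=P[...,2]
    near=(abs(P[...,0]-.49)<.16)&(abs(P[...,1]+.12)<.22)&(p["depth"]>0)
    print("table z",np.median(z[near&(abs(z)<.01)]),"bed z",np.median(z[near&(abs(z-.02)<.006)]),"std",np.std(z[near&(abs(z-.02)<.006)]))
    hsv=cv2.cvtColor(p["color"],cv2.COLOR_RGB2HSV)
    l=comp(P,near&(z>.012)&(z<.06),0); u,v=np.round(proj(p,[.46,-.15,.02])).astype(int); X=P[l==l[v,u]]
    print("board",len(X),rect(X))
    X=X[(X[:,2]>.026)&(X[:,2]<.034)]
    u,v=np.round(proj(p,[.4776,-.2299,.036])).astype(int)
    l=comp(P,near&(z>.030)&(z<.043),0); S=P[l==l[v,u]]; print("stone",len(S),np.median(S[:,2]),rect(S))
E
python3 fit.py
```

```text
table z 0.00039111327446694766 bed z 0.02052765068733886 std 0.001423616377979869
board 18104 (array([ 465.5411, -139.6521]), [175.66590881347656, 345.55340576171875], np.float32(5.58033))
stone 1386 0.03636530470961685 (array([ 455.9222, -171.6938]), [70.1929931640625, 228.13453674316406], np.float32(27.501541))
```

```bash
cat > rectify.py <<'E'
from fit import *
def rectify(p,z,c=(.49,-.13),half=(.12,.21),s=2000):
    # image: right = +world y reversed? use col=(y-y0)*s, row=(x-x0)*s  (same sense as wrist view)
    x0,y0=c[0]-half[0],c[1]-half[1]; W,H=int(2*half[1]*s),int(2*half[0]*s)
    w=np.float32([[x0,y0],[x0,y0+W/s],[x0+H/s,y0+W/s],[x0+H/s,y0]]); d=np.float32([[0,0],[W,0],[W,H],[0,H]])
    src=np.float32([proj(p,[*q,z]) for q in w])
    M=cv2.getPerspectiveTransform(src,d)
    return cv2.warpPerspective(p["color"],M,(W,H),flags=cv2.INTER_LINEAR),(x0,y0,s)
def kfit():
    A=np.array([[44,0],[26,140],[25,112],[26,100],[-6,52],[0,0]])/1e3
    B=np.array([[.5264,-.1318],[.4898,.0033],[.4888,-.0258],[.4934,-.0371],[.4686,-.0855],[.4832,-.1327]])
    a,b=A.mean(0),B.mean(0); U,_,V=np.linalg.svd((A-a).T@(B-b)); Rm=(U@V).T
    return b-Rm@a,np.arctan2(Rm[1,0],Rm[0,0]),B-(b+(A-a)@Rm.T)
if __name__=="__main__":
    p=load(); t,y,res=kfit(); print(t,np.degrees(y),res*1000)
    im,(x0,y0,s)=rectify(p,.02); im=im[:,:,::-1].copy()
    hsv=cv2.cvtColor(im,cv2.COLOR_BGR2HSV)
    def px(b,tt=t,yy=y):
        c,sn=np.cos(yy),np.sin(yy); w=tt+np.array([c*b[0]-sn*b[1],sn*b[0]+c*b[1]])/1e3
        return int((w[1]-y0)*s),int((w[0]-x0)*s)
    for b in ((-55,-60),(-65,-60),(0,-150),(0,-175),(40,-40),(49,-40),(30,-40)): 
        u,v=px(b); print(b,hsv[v,u])
    for l in (((-60,-165),(-60,165)),((-60,-165),(60,-165)),((44,-165),(44,165))): cv2.line(im,px(l[0]),px(l[1]),(255,0,0),1)
    cv2.imwrite("pics/r1.png",cv2.resize(im,None,fx=.95,fy=.95))
E
python3 rectify.py
```

```text
[ 0.4823 -0.1376] 8.153768871905232 [[ 0.5678 -0.4028]
 [ 1.6421 -1.3346]
 [-2.3393 -2.5758]
 [-0.4311 -2.1389]
 [-0.3625  1.5144]
 [ 0.923   4.9377]]
(-55, -60) [ 22  86 230]
(-65, -60) [ 13 145 130]
(0, -150) [ 16 109 229]
(0, -175) [ 13 151 125]
(40, -40) [ 21  89 230]
(49, -40) [113   4 237]
(30, -40) [ 21  92 231]
```

View pics/r1.png

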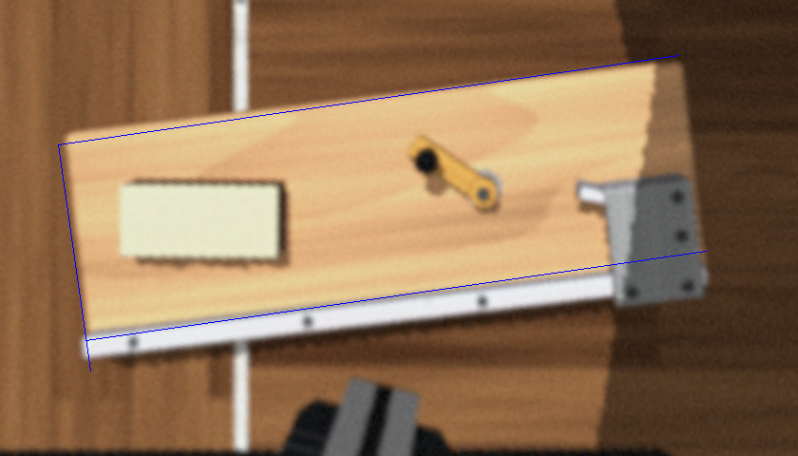

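The rectified view shows the board yaw is slightly overestimated (rail about 1.5° flatter than the blue line). I'll fit edges by colour.

```bash
cat > edges.py <<'E'
from rectify import *
def board(p):
    im,(x0,y0,s)=rectify(p,.02); h=cv2.cvtColor(im,cv2.COLOR_RGB2HSV).astype(int)
    bed=(h[...,2]>165)&(h[...,1]<135)&(h[...,1]>45)
    L=[]
    for c in range(130,640,4):
        r=np.where(bed[:,c])[0]
        r=r[r<230]
        if len(r): L.append((y0+c/s,x0+r.min()/s))
    L=np.array(L); k=np.polyfit(*L.T,1)
    for _ in range(4): g=abs(np.polyval(k,L[:,0])-L[:,1])<.0012; k=np.polyfit(*L[g].T,1)
    im3,_=rectify(p,.03); h3=cv2.cvtColor(im3,cv2.COLOR_RGB2HSV).astype(int)
    Q=[];F=[]
    for c in range(130,600,4):
        r=np.where((h3[:,c,1]<30)&(h3[:,c,2]>170))[0]; r=r[(r>270)]
        if len(r): Q.append((y0+c/s,x0+r.min()/s)); F.append((y0+c/s,x0+r.max()/s))
    out=[k]
    for A in (Q,F):
        A=np.array(A); q=np.polyfit(*A.T,1)
        for _ in range(6): g=abs(np.polyval(q,A[:,0])-A[:,1])<max(.001,.006/(1+_)); q=np.polyfit(*A[g].T,1)
        out.append(q); 
    # front end edge: rows at fixed x -> col min
    E=[]
    for r in range(180,330,4):
        c=np.where(bed[r])[0]
        if len(c): E.append((x0+r/s,y0+c.min()/s))
    E=np.array(E); e=np.polyfit(*E.T,1)
    for _ in range(4): g=abs(np.polyval(e,E[:,0])-E[:,1])<.0015; e=np.polyfit(*E[g].T,1)
    return out,e
def stone(p,z=.036):
    im,(x0,y0,s)=rectify(p,z); h=cv2.cvtColor(im,cv2.COLOR_RGB2HSV).astype(int)
    m=((h[...,2]>195)&(h[...,1]<70)&(h[...,1]>18)&(h[...,0]>20)&(h[...,0]<45)).astype(np.uint8)
    m=cv2.morphologyEx(m,cv2.MORPH_OPEN,np.ones((9,9)))
    cs,_=cv2.findContours(m,0,1); c=max(cs,key=cv2.contourArea); (u,v),sz,_=cv2.minAreaRect(c)
    b=cv2.boxPoints(cv2.minAreaRect(c)); e=max(b[1]-b[0],b[2]-b[1],key=np.linalg.norm)
    e=e*np.sign(e[0]); # u grows with world y
    return np.array([x0+v/s,y0+u/s]),np.array(sz)/s*1000,np.degrees(-np.arctan2(e[1],e[0]))
if __name__=="__main__":
    p=load(); o,e=board(p)
    for k in o: print("yaw",-np.degrees(np.arctan(k[0])),"x at y=-.13",np.polyval(k,-.13))
    print("end yaw",np.degrees(np.arctan(e[0])),"y at x=.48",np.polyval(e,.48))
    print("stone",stone(p))
E
python3 edges.py
```

```text
yaw 6.62428232336798 x at y=-.13 0.4190081271160416
yaw 6.687958454594601 x at y=-.13 0.5228268911215074
yaw 6.701285918598796 x at y=-.13 0.5340484127365578
end yaw 6.837025596197481 y at x=.48 -0.3017619542619543
stone (array([ 0.4815, -0.2301]), array([79.2332, 35.0958]), np.float32(-0.8126477))
```

```bash
cat > bf.py <<'E'
from edges import *
PSI=np.radians(6.67); T0=np.array([.4795,-.1357]); RB=np.array([[np.cos(PSI),-np.sin(PSI)],[np.sin(PSI),np.cos(PSI)]])
def tb(w): return ((np.array(w)[:2]-T0)@RB)*1000
def knob(p):
    im,(x0,y0,s)=rectify(p,.048); h=cv2.cvtColor(im,cv2.COLOR_RGB2HSV)
    m=(h[...,2]<60).astype(np.uint8); n,l,st,ce=cv2.connectedComponentsWithStats(m)
    r=[]
    for i in range(1,n):
        w=tb([x0+ce[i][1]/s,y0+ce[i][0]/s]); 
        if np.hypot(*(w-[-6,52]))<60 and st[i][4]>150: r.append((w,st[i][2:],np.arctan2(-(w[1]-52),w[0]+6)))
    return r
E
python3 - <<'E'
from bf import *
p=load(); print(knob(p)); c,_,a=stone(p); print("stone b",tb(c),a-6.67)
# fingertips in tool frame
T=p["tool_from_camera"]; f=f_of(p); d=p["depth"]; v,u=np.mgrid[:384,:512]
C=np.stack([(u-p["cx"])/f*d,(v-p["cy"])/f*d,d],-1)@T[:3,:3].T+T[:3,3]
m=(d>0)&(abs(C[...,0])<.03)&(abs(C[...,1])<.06)&(C[...,2]<.06)
X=C[m]*1000
for z in range(-60,40,8):
    s=X[(X[:,2]>z)&(X[:,2]<=z+8)]
    if len(s): print(z,len(s),"x",np.percentile(s[:,0],[2,98]),"y",np.percentile(s[:,1],[2,98]))
q=shoot("scene"); P=cloud(q); 
g=(q["depth"]>0)&(P[...,0]>.52)&(P[...,0]<.68)&(P[...,1]>-.4)&(P[...,1]<.1)
for x in np.arange(.52,.68,.02):
    k=g&(abs(P[...,0]-x-.01)<.01); print(round(x,2),np.percentile(P[...,2][k],[50,90,99,100]) if k.any() else None)
E
```

```text
[(array([-27.5303,  25.5617]), array([ 18,  20, 278], dtype=int32), np.float64(2.2542315153270933))]
stone b [ -8.9619 -93.9948] -7.482648
-60 7475 x [-2.8387 18.613 ] y [-53.3906  53.1029]
-52 5571 x [-8.0205 18.5622] y [-46.9089  47.028 ]
-44 3682 x [-8.2141 16.9676] y [-41.0624  41.0672]
-36 4442 x [-7.2031 14.377 ] y [-35.3758  35.3312]
-28 1600 x [-6.5963 14.7223] y [-29.3774  29.2161]
-20 669 x [-8.7222 13.316 ] y [-12.1737  11.4468]
-12 515 x [ 7.453  12.5316] y [-12.9062  13.0839]
-4 465 x [ 7.3342 12.5041] y [-12.8976  13.0583]
4 426 x [ 7.32   12.4725] y [-12.8429  13.0194]
12 177 x [ 7.5835 12.4235] y [-11.0988  10.9921]
0.52 [0.0192 0.0321 0.0354 0.0464]
0.54 [0.0024 0.0249 0.0347 0.0372]
0.56 [0.0019 0.0055 0.008  0.0102]
0.58 [0.0018 0.0051 0.0078 0.0102]
0.6 [0.0037 0.028  0.0315 0.0335]
0.62 [0.0072 0.0111 0.027  0.0328]
0.64 [0.0113 0.1917 0.1952 0.1986]
0.66 [0.0193 0.1933 0.2379 0.5262]
0.68 None
```

The stone's board pose is (-9,-94) mm at -7.5°, and the keeper is at 2.25 rad. The shut fingers measure 22 x 26 mm. I'll go beside the stone on the robot's side.

>>> move_arm --offset '[[0, 0, 0], [0, 0, 0], [0, 0, 0], [1.1, -4.3, 0], [1.1, -4.3, 0]]' --twist '[[0, 0, -0.12], [0, 0, -0.12], [0, 0, -0.121], [0, 0, 0], [0, 0, 0]]' --grip '[0, 0, 0, 0, 0]'

```text
time: 4.25
ee_pos: [0.4413, -0.1929, 0.2965]
tcp_rot: [-180.0, 0.0, -173.1]
wrist_force: [0.6, 0.3, 0.1]
opening: -0.0003
grasp_force: 0.0
```

>>> move_arm --offset '[[1.1, -4.2, 0], [0, 0, 4.5], [0, 0, 4.5], [0, 0, 4.5], [0, 0, 4.5]]' --twist '[[0, 0, 0], [0, 0, 0], [0, 0, 0], [0, 0, 0], [0, 0, 0]]' --grip '[0, 0, 0, 0, 0]'

```text
time: 4.75
ee_pos: [0.4349, -0.2358, 0.1147]
tcp_rot: [-180.0, 0.0, -173.3]
wrist_force: [0.6, -0.4, 0.3]
opening: 0.0002
grasp_force: 0.0
```

>>> move_arm --offset '[[0, 0, 2], [0, 0, 2], [0, 0, 1.5], [0, 0, 0], [0, 0, 0]]' --twist '[[0, 0, 0], [0, 0, 0], [0, 0, 0], [0, 0, 0], [0, 0, 0]]' --grip '[0, 0, 0, 0, 0]'

```text
time: 5.25
ee_pos: [0.4354, -0.2359, 0.0619]
tcp_rot: [-180.0, 0.0, -173.3]
wrist_force: [0.4, -0.2, 0.2]
opening: -0.0001
grasp_force: 0.0
```

```bash
cat > st.py <<'E'
from bf import *
import sys
p=shoot("wrist"); s=p["_obs"]; np.savez("last.npz",**{k:v for k,v in p.items() if k!="_obs"},ee=s["ee_pos"],rr=s["tcp_rot"])
print("tcp b",tb(s["ee_pos"]),"z",s["ee_pos"][2],s["tcp_rot"],"F",s["wrist_force"],s["time"])
try: c,sz,a=stone(p); print("stone",tb(c),sz,a-6.67)
except Exception as e: print(e)
print("knob",knob(p))
q=shoot("scene"); 
try: c,sz,a=stone(q); print("stone(scene)",tb(c),sz,a-6.67)
except Exception as e: print(e)
if len(sys.argv)>1:
    a=rectify(p,.036)[0][:,:,::-1]; b=cv2.resize(q["color"][120:270,200:350,::-1],(450,450),interpolation=2)
    a=cv2.resize(a,(790,450)); b=cv2.resize(b,(0,0),fx=1,fy=1); cv2.imwrite("pics/"+sys.argv[1],cv2.resize(cv2.hconcat([a,b]),(800,290)))
E
python3 st.py s1.png
```

```text
tcp b [-55.4843 -94.4173] z 0.06190253580042566 [-179.9859    0.0206 -173.3338] F [ 0.3564 -0.2189  0.2356] 5.25
max() iterable argument is empty
knob [(array([34.5239, 28.6813]), array([   840,    480, 306727], dtype=int32), np.float64(0.5221588299078634)), (array([-32.3744,  19.0642]), array([ 47,  44, 974], dtype=int32), np.float64(2.2460141111099174))]
max() iterable argument is empty
```

View pics/s1.png

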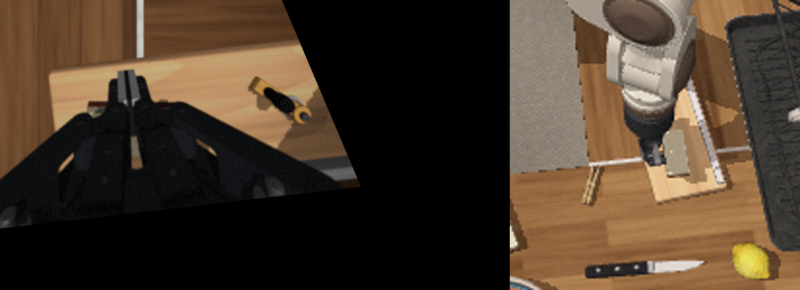

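The view shows the fingers (wrist picture (130,90)) beside the stone, on the robot's side. I'll lower them and push sideways.

>>> move_arm --offset '[[0, 0, 1.0], [0, -0.3, 0.5], [-1, 0, 0], [-0.7, 0, 0], [-0.6, 0, 0]]' --twist '[[0, 0, 0], [0, 0, 0], [0, 0, 0], [0, 0, 0], [0, 0, 0]]' --grip '[0, 0, 0, 0, 0]'

```text
time: 5.85
ee_pos: [0.4592, -0.2362, 0.0464]
tcp_rot: [-180.0, 0.0, -173.3]
wrist_force: [-0.5, -1.4, -0.2]
opening: 0.0003
grasp_force: 0.2
```

>>> move_arm --offset '[[-0.5, 0, 0], [-0.5, 0, 0], [-0.5, 0, 0], [-0.5, 0, 0], [0, 0, 0]]' --twist '[[0, 0, 0], [0, 0, 0], [0, 0, 0], [0, 0, 0], [0, 0, 0]]' --grip '[0, 0, 0, 0, 0]'

```text
time: 6.35
ee_pos: [0.4788, -0.2338, 0.0463]
tcp_rot: [-180.0, 0.0, -173.3]
wrist_force: [-0.1, -0.7, 0.5]
opening: -0.0002
grasp_force: 0.0
```

```bash
python3 - <<'E'
from bf import *
s=bot.get_obs(); print(tb(s["ee_pos"]),s["ee_pos"][2],s["wrist_force"])
q=shoot("scene"); r=finder.pinpoint(q,"stone"); print([(round(x["p"],2),np.round(x["position"]),tb(at_z(q,x["position"],.02))) for x in r])
im,(x0,y0,sc)=rectify(q,.036); h=cv2.cvtColor(im,cv2.COLOR_RGB2HSV)
def px(b): w=T0+RB@(np.array(b)/1e3); return int((w[1]-y0)*sc),int((w[0]-x0)*sc)
for b in ((20,-110),(20,-80),(20,-65),(20,-120),(0,-145),(40,-30)): u,v=px(b); print(b,h[v,u])
E
```

```text
[-12.0628 -97.3604] 0.04629009334684914 [-0.076  -0.6955  0.4721]
[(0.98, array([307., 349.]), array([ -67.8569, -545.8253])), (0.95, array([190., 238.]), array([-324.0999, -154.0587])), (0.5, array([290., 197.]), array([ 10.4233, -85.4518])), (0.42, array([276., 145.]), array([ 19.2209, 118.8395]))]
(20, -110) [ 18  59 168]
(20, -80) [ 19  53 102]
(20, -65) [120  15  34]
(20, -120) [ 18  59 163]
(0, -145) [ 16  99 231]
(40, -30) [12 75 85]
```

>>> move_arm --offset '[[-0.3, 0, 0], [-0.3, 0, 0], [-0.2, 0, 0], [-0.1, 0, 0], [0, 0, 0]]' --twist '[[0, 0, 0], [0, 0, 0], [0, 0, 0], [0, 0, 0], [0, 0, 0]]' --grip '[0, 0, 0, 0, 0]'

```text
time: 6.95
ee_pos: [0.4873, -0.2328, 0.0463]
tcp_rot: [-180.0, 0.0, -173.3]
wrist_force: [0.0, -0.2, 0.3]
opening: -0.0001
grasp_force: 0.0
```

>>> move_arm --offset '[[-0.1, 0, 0], [0, 0, 0]]' --twist '[[0, 0, 0], [0, 0, 0]]' --grip '[0, 0]'

```text
time: 7.15
ee_pos: [0.4882, -0.2327, 0.0463]
tcp_rot: [180.0, 0.0, -173.3]
wrist_force: [0.6, 1.0, 0.8]
opening: 0.0001
grasp_force: 0.0
```

>>> move_arm --offset '[[-0.1, 0, 0], [0, 0, 0]]' --twist '[[0, 0, 0], [0, 0, 0]]' --grip '[0, 0]'

```text
time: 7.35
ee_pos: [0.4892, -0.2326, 0.0463]
tcp_rot: [-180.0, -0.0, -173.3]
wrist_force: [-0.8, -0.4, 0.7]
opening: -0.0002
grasp_force: 0.0
```

>>> move_arm --offset '[[-0.1, 0, 0], [0, 0, 0]]' --twist '[[0, 0, 0], [0, 0, 0]]' --grip '[0, 0]'

```text
time: 7.55
ee_pos: [0.4899, -0.2324, 0.0462]
tcp_rot: [180.0, -0.0, -173.3]
wrist_force: [-3.0, -0.4, 0.7]
opening: 0.0001
grasp_force: 1.3
```

>>> move_arm --offset '[[-0.1, 0, 0], [0, 0, 0]]' --twist '[[0, 0, 0], [0, 0, 0]]' --grip '[0, 0]'

```text
time: 7.75
ee_pos: [0.4899, -0.2324, 0.0462]
tcp_rot: [180.0, -0.1, -173.4]
wrist_force: [-7.8, -0.1, 4.8]
opening: -0.0003
grasp_force: 4.2
```

```bash
python3 - <<'E'
from bf import *
s=bot.get_obs(); print(tb(s["ee_pos"]),s["wrist_force"],s["joint_efforts"][0])
q=shoot("scene"); w=shoot("side")
def crop(q,z=.036): 
    im,_=rectify(q,z,c=(.49,-.16),half=(.09,.15),s=1300); return im[:,:,::-1]
cv2.imwrite("pics/v2.png",cv2.vconcat([crop(q),crop(w)]))
E
```

```text
[ -0.8598 -97.2724] [-7.8251 -0.1376  4.753 ] 2.087070420384407
```

View pics/v2.png

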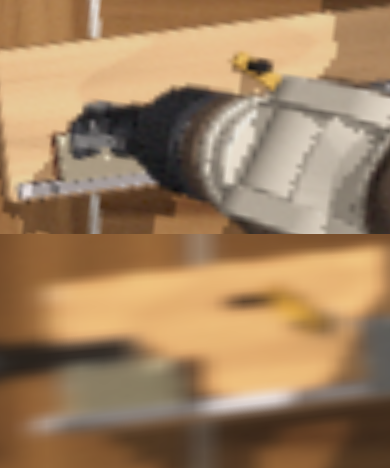

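Side view confirms the stone lies along the rail, with reaction force rising to about 8 N. I'll back off and check from above.

>>> move_arm --offset '[[0.3, 0, 0], [1.2, 0, 0], [1, 0, -4], [1, 0, -5], [1, 0, -5]]' --twist '[[0, 0, 0], [0, 0, 0], [0, 0, 0], [0, 0, 0], [0, 0, 0]]' --grip '[0, 0, 0, 0, 0]'

```text
time: 8.35
ee_pos: [0.4454, -0.2374, 0.1856]
tcp_rot: [180.0, -0.0, -173.3]
wrist_force: [1.4, 0.8, 0.5]
opening: 0.0001
grasp_force: 0.0
```

>>> move_arm --offset '[[0, 0, -4], [0, 0, 0], [0, 0, 0]]' --twist '[[0, 0, 0], [0, 0, 0], [0, 0, 0]]' --grip '[0, 0, 0]'

```text
time: 8.65
ee_pos: [0.4468, -0.2379, 0.2252]
tcp_rot: [-179.9, 0.1, -173.4]
wrist_force: [-0.4, -0.0, -0.9]
opening: 0.0002
grasp_force: 0.0
```

```bash
python3 st.py s3.png; python3 - <<'E'
from bf import *
p=load(); o,e=board(p)
for k in o: print("yaw",-np.degrees(np.arctan(k[0])),"bx",tb([np.polyval(k,-.13),-.13]))
print("end",tb([.48,np.polyval(e,.48)]))
E
```

```text
tcp b [-44.3734 -97.6721] z 0.22524790418547583 [-179.9253    0.1161 -173.3532] F [-0.3614 -0.0023 -0.8561] 8.65
stone [ 26.7769 -91.3119] [34.2255 79.2561] -0.22046661
knob [(array([-29.0805,  22.1041]), array([ 28,  25, 491], dtype=int32), np.float64(2.2282486481769785)), (array([ -8.3438, 109.6878]), array([ 41,  10, 181], dtype=int32), np.float64(-1.6114027809243903))]
stone(scene) [ 26.7422 -92.0496] [33.4291 77.5611] 1.2371602
yaw 6.660182216968483 bx [-59.2048  12.6624]
yaw 6.6784204557430895 bx [45.1199  0.4624]
yaw 6.665756786151826 bx [53.9044 -0.5649]
end [ -18.7503 -164.6427]
```

View pics/s3.png

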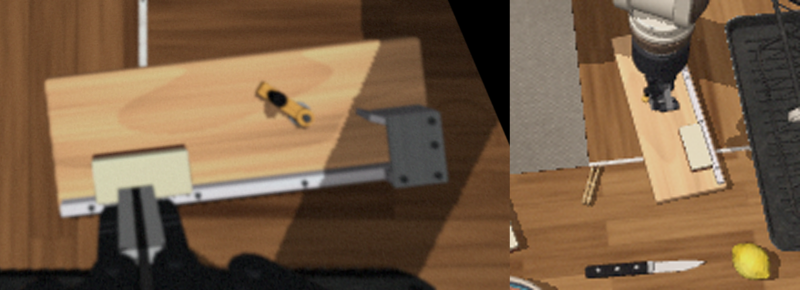

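Flush confirmed: the stone is at (26,-91) mm, -0.2°. Next I'll move behind its rear end.

>>> move_arm --offset '[[-3.6, -2.7, 0], [-3.6, -2.7, 0], [0, 0, 4.5], [0, 0, 4.5], [0, 0, 4]]' --twist '[[0, 0, 0], [0, 0, 0], [0, 0, 0], [0, 0, 0], [0, 0, 0]]' --grip '[0, 0, 0, 0, 0]'

```text
time: 9.25
ee_pos: [0.5236, -0.2824, 0.0899]
tcp_rot: [179.9, -0.2, -173.3]
wrist_force: [0.0, 0.7, 0.1]
opening: 0.0001
grasp_force: 0.0
```

>>> move_arm --offset '[[0, 0, 2], [0, 0, 1.5], [0, 0, 1], [0, 0, 0], [0, 0, 0]]' --twist '[[0, 0, 0], [0, 0, 0], [0, 0, 0], [0, 0, 0], [0, 0, 0]]' --grip '[0, 0, 0, 0, 0]'

```text
time: 9.75
ee_pos: [0.525, -0.2831, 0.0503]
tcp_rot: [-180.0, 0.1, -173.3]
wrist_force: [-0.3, -0.3, 0.2]
opening: -0.0002
grasp_force: 0.0
```

```bash
python3 - <<'E'
from bf import *
s=bot.get_obs(); print(tb(s["ee_pos"]),s["ee_pos"][2],s["wrist_force"],s["tcp_rot"])
E
```

```text
[  28.0529 -151.6409] 0.050279040205496915 [-0.3167 -0.3466  0.2073] [-179.9623    0.0573 -173.34  ]
```

>>> move_arm --offset '[[0, 0, 0.3], [0, 0.5, 0], [-0.01, 0.6, 0], [-0.01, 0.8, 0], [-0.01, 0.8, 0]]' --twist '[[0, 0, 0], [0, 0, 0], [0, 0, 0], [0, 0, 0], [0, 0, 0]]' --grip '[0, 0, 0, 0, 0]'

```text
time: 10.25
ee_pos: [0.5217, -0.2555, 0.0468]
tcp_rot: [-180.0, 0.0, -173.3]
wrist_force: [-0.7, -1.2, 2.9]
opening: 0.0002
grasp_force: 1.4
```

>>> move_arm --offset '[[-0.01, 0.8, 0], [-0.01, 0.8, 0], [-0.01, 0.8, 0], [-0.01, 0.8, 0], [-0.01, 0.8, 0]]' --twist '[[0, 0, 0], [0, 0, 0], [0, 0, 0], [0, 0, 0], [0, 0, 0]]' --grip '[0, 0, 0, 0, 0]'

```text
time: 10.75
ee_pos: [0.5173, -0.216, 0.0467]
tcp_rot: [-179.9, -0.0, -173.4]
wrist_force: [-3.2, -5.9, 4.5]
opening: 0.0
grasp_force: 3.3
```

```bash
python3 - <<'E'
from bf import *
s=bot.get_obs(); print(tb(s["ee_pos"]),s["ee_pos"][2],s["wrist_force"],s["tcp_rot"])
q=shoot("side"); w=shoot("scene")
def crop(q,z=.036): 
    im,_=rectify(q,z,c=(.49,-.13),half=(.08,.19),s=1300); return im[:,:,::-1]
cv2.imwrite("pics/v3.png",cv2.vconcat([crop(w),crop(q)]))
E
```

```text
[ 28.197  -84.1718] 0.04668975048960367 [-3.2296 -5.9203  4.5394] [-179.9287   -0.0249 -173.3589]
```

View pics/v3.png

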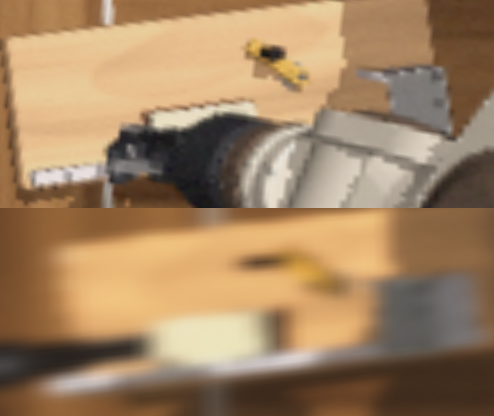

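The stone stays along the rail as it slides. The lateral force is about 3 N, so I'll relieve the sideways press and go on straight.

>>> move_arm --offset '[[0.05, 0.6, 0], [0, 0.8, 0], [0, 0.8, 0], [0, 0.8, 0], [0, 0.8, 0]]' --twist '[[0, 0, 0], [0, 0, 0], [0, 0, 0], [0, 0, 0], [0, 0, 0]]' --grip '[0, 0, 0, 0, 0]'

```text
time: 11.35
ee_pos: [0.5125, -0.1777, 0.0462]
tcp_rot: [180.0, -0.0, -173.3]
wrist_force: [0.2, 0.1, 0.2]
opening: 0.0
grasp_force: 0.2
```

```bash
python3 - <<'E'
from bf import *
s=bot.get_obs(); print(tb(s["ee_pos"]),s["ee_pos"][2],s["wrist_force"],s["tcp_rot"])
E
```

```text
[ 27.951  -45.5187] 0.0462071587003081 [0.1863 0.1205 0.1726] [ 179.9836   -0.0084 -173.3311]
```

>>> move_arm --offset '[[0, 0.6, 0], [0, 0.7, 0], [0, 0.7, 0], [0, 0.7, 0], [0, 0.7, 0]]' --twist '[[0, 0, 0], [0, 0, 0], [0, 0, 0], [0, 0, 0], [0, 0, 0]]' --grip '[0, 0, 0, 0, 0]'

```text
time: 11.85
ee_pos: [0.5087, -0.1442, 0.0463]
tcp_rot: [180.0, -0.0, -173.3]
wrist_force: [0.1, -0.7, -0.3]
opening: -0.0003
grasp_force: 0.2
```

```bash
python3 - <<'E'
from bf import *
s=bot.get_obs(); print(tb(s["ee_pos"]),s["ee_pos"][2],s["wrist_force"],s["tcp_rot"])
q=shoot("side"); w=shoot("scene")
def crop(q,z=.036): 
    im,_=rectify(q,z,c=(.49,-.10),half=(.08,.16),s=1500); return im[:,:,::-1]
cv2.imwrite("pics/v4.png",cv2.vconcat([crop(w),crop(q)]))
E
```

```text
[ 27.9787 -11.8273] 0.04633659159534304 [ 0.1467 -0.7483 -0.3272] [ 179.9984   -0.0016 -173.3445]
```

View pics/v4.png

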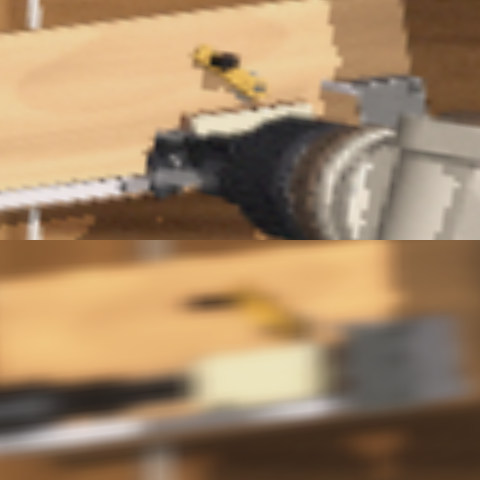

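The stone is parallel to the rail and heading into the mouth.

>>> move_arm --offset '[[0, 0.6, 0], [0, 0.6, 0], [0, 0.6, 0], [0, 0.6, 0], [0, 0.6, 0]]' --twist '[[0, 0, 0], [0, 0, 0], [0, 0, 0], [0, 0, 0], [0, 0, 0]]' --grip '[0, 0, 0, 0, 0]'

```text
time: 12.45
ee_pos: [0.5052, -0.1145, 0.0464]
tcp_rot: [-180.0, 0.0, -173.3]
wrist_force: [0.2, -0.9, 1.5]
opening: 0.0002
grasp_force: 0.3
```

>>> move_arm --offset '[[0, 0.5, 0], [0, 0.5, 0], [0, 0.4, 0], [0, 0.4, 0], [0, 0, 0]]' --twist '[[0, 0, 0], [0, 0, 0], [0, 0, 0], [0, 0, 0], [0, 0, 0]]' --grip '[0, 0, 0, 0, 0]'

```text
time: 12.95
ee_pos: [0.5031, -0.0966, 0.0463]
tcp_rot: [180.0, -0.0, -173.3]
wrist_force: [-0.7, 0.5, -0.2]
opening: -0.0001
grasp_force: 0.0
```

```bash
python3 - <<'E'
from bf import *
s=bot.get_obs(); print(tb(s["ee_pos"]),s["ee_pos"][2],s["wrist_force"],s["tcp_rot"])
E
```

```text
[27.9703 36.119 ] 0.046314548426535804 [-0.6822  0.4889 -0.248 ] [ 179.9856   -0.0063 -173.3135]
```

Eleven millimetres to go. I'll push gently until the stop answers.

>>> move_arm --offset '[[0, 0.3, 0], [0, 0.3, 0], [0, 0.2, 0], [0, 0.1, 0], [0, 0, 0]]' --twist '[[0, 0, 0], [0, 0, 0], [0, 0, 0], [0, 0, 0], [0, 0, 0]]' --grip '[0, 0, 0, 0, 0]'

```text
time: 13.45
ee_pos: [0.5021, -0.088, 0.0463]
tcp_rot: [180.0, -0.0, -173.3]
wrist_force: [-0.7, 0.7, -0.5]
opening: -0.0001
grasp_force: 0.0
```

>>> move_arm --offset '[[0, 0.1, 0], [0, 0, 0]]' --twist '[[0, 0, 0], [0, 0, 0]]' --grip '[0, 0]'

```text
time: 13.65
ee_pos: [0.5021, -0.0876, 0.0464]
tcp_rot: [-179.9, -0.0, -173.4]
wrist_force: [-0.2, -5.2, 0.1]
opening: -0.0002
grasp_force: 2.3
```

>>> move_arm --offset '[[0, 0.1, 0], [0, 0, 0]]' --twist '[[0, 0, 0], [0, 0, 0]]' --grip '[0, 0]'

```text
time: 13.85
ee_pos: [0.5021, -0.0874, 0.0466]
tcp_rot: [-179.8, 0.0, -173.4]
wrist_force: [0.1, -9.9, 0.2]
opening: 0.0001
grasp_force: 4.7
```

The end stop has been reached: force climbs to 10 N with the tool stalled. I'll hold briefly, retreat, rise and look.

>>> move_arm --offset '[[0, 0, 0], [0, 0, 0], [0, -0.8, 0], [0, -1.2, -1], [0, 0, -4]]' --twist '[[0, 0, 0], [0, 0, 0], [0, 0, 0], [0, 0, 0], [0, 0, 0]]' --grip '[0, 0, 0, 0, 0]'

```text
time: 14.35
ee_pos: [0.5022, -0.1068, 0.0937]
tcp_rot: [179.9, -0.4, -173.4]
wrist_force: [-0.0, 0.8, 0.1]
opening: -0.0002
grasp_force: 0.0
```

>>> move_arm --offset '[[2, 0, -4], [2, 0, -4], [2, 0, -4], [2.1, 0, -1], [0, 0, 0]]' --twist '[[0, 0, 0], [0, 0, 0], [0, 0, 0], [0, 0, 0], [0, 0, 0]]' --grip '[0, 0, 0, 0, 0]'

```text
time: 14.85
ee_pos: [0.4231, -0.1162, 0.2299]
tcp_rot: [-179.9, 0.3, -173.4]
wrist_force: [1.0, -0.1, -0.5]
opening: 0.0001
grasp_force: 0.0
```

```bash
python3 st.py s5.png
```

```text
tcp b [-53.7442  25.9591] z 0.22988055775736335 [-179.9212    0.2622 -173.393 ] F [ 1.0343 -0.098  -0.521 ] 14.85
stone [26.2166 85.3881] [33.9554 50.9331] 0.331275
knob [(array([-28.9035,  25.1229]), array([ 20,  27, 393], dtype=int32), np.float64(2.2765417607903338))]
stone(scene) [26.2305 85.3746] [33.2292 52.325 ] 0.36795044
```

View pics/s5.png

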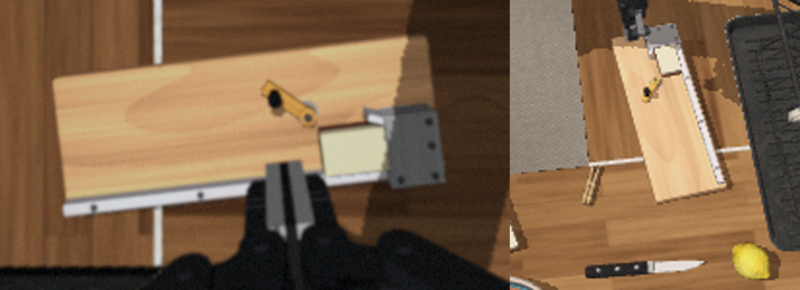

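The stone is home (about 51.5 mm visible, 0.3°) and the keeper is still open, with the knob at (-28,25) mm. I'll descend on its far side.

>>> move_arm --offset '[[0.4, 0, 4], [0, 0, 4], [0, 0, 4], [0, 0, 2.5], [0, 0, 1.5]]' --twist '[[0, 0, 0], [0, 0, 0], [0, 0, 0], [0, 0, 0], [0, 0, 0]]' --grip '[0, 0, 0, 0, 0]'

```text
time: 15.45
ee_pos: [0.4185, -0.1154, 0.0627]
tcp_rot: [179.9, -0.3, -173.3]
wrist_force: [-0.3, 0.5, 1.1]
opening: 0.0002
grasp_force: 0.0
```

>>> move_arm --offset '[[0, 0, 0.9], [0, 0, 0], [-0.5, 0, 0], [-0.5, 0, 0], [-0.5, -0.1, 0]]' --twist '[[0, 0, 0], [0, 0, 0], [0, 0, 0], [0, 0, 0], [0, 0, 0]]' --grip '[0, 0, 0, 0, 0]'

```text
time: 15.95
ee_pos: [0.4356, -0.1154, 0.0582]
tcp_rot: [-179.9, 0.0, -173.3]
wrist_force: [-4.0, -3.4, 1.2]
opening: -0.0003
grasp_force: 2.2
```

```bash
python3 - <<'E'
from bf import *
s=bot.get_obs(); print(tb(s["ee_pos"]),s["ee_pos"][2],s["wrist_force"],s["tcp_rot"])
E
```

```text
[-41.238   25.2867] 0.05815929437711485 [-4.017  -3.3985  1.2373] [-179.9413    0.0347 -173.3434]
```

>>> move_arm --offset '[[-0.4, -0.2, -0.2], [-0.4, -0.2, 0], [-0.4, -0.2, 0], [-0.4, -0.1, 0], [-0.4, 0, 0]]' --twist '[[0, 0, 0], [0, 0, 0], [0, 0, 0], [0, 0, 0], [0, 0, 0]]' --grip '[0, 0, 0, 0, 0]'

```text
time: 16.45
ee_pos: [0.4559, -0.1199, 0.0594]
tcp_rot: [-180.0, 0.0, -173.4]
wrist_force: [-2.1, -1.2, 0.0]
opening: -0.0003
grasp_force: 0.8
```

>>> move_arm --offset '[[-0.4, 0, 0], [-0.4, 0.1, 0], [-0.4, 0.1, 0], [-0.4, 0.1, 0], [-0.4, 0.2, 0]]' --twist '[[0, 0, 0], [0, 0, 0], [0, 0, 0], [0, 0, 0], [0, 0, 0]]' --grip '[0, 0, 0, 0, 0]'

```text
time: 16.95
ee_pos: [0.4751, -0.1123, 0.0593]
tcp_rot: [180.0, 0.0, -173.3]
wrist_force: [-0.9, -2.1, 0.8]
opening: 0.0002
grasp_force: 0.6
```

```bash
python3 - <<'E'
from bf import *
s=bot.get_obs(); print(tb(s["ee_pos"]),s["ee_pos"][2],s["wrist_force"],s["tcp_rot"])
for n in ("side","scene"):
    q=shoot(n); print([(r["p"],tb(at_z(q,r["position"],.048))) for r in finder.pinpoint(q,"keeper_knob")[:2]])
E
```

```text
[-1.6248 23.7626] 0.059347932626461 [-0.9036 -2.1081  0.7751] [ 179.9992    0.0027 -173.3402]
[(0.56, array([ 8.1737, 33.8198])), (0.35, array([ -76.9741, -177.1996]))]
[]
```

>>> move_arm --offset '[[-0.3, 0.3, 0], [0.8, -0.2, 0], [0, -1.3, 0], [0, -1.3, 0], [-1.3, 0, 0]]' --twist '[[0, 0, 0], [0, 0, 0], [0, 0, 0], [0, 0, 0], [0, 0, 0]]' --grip '[0, 0, 0, 0, 0]'

```text
time: 17.65
ee_pos: [0.4854, -0.1384, 0.0596]
tcp_rot: [-180.0, 0.0, -173.5]
wrist_force: [-0.6, 0.4, -0.1]
opening: 0.0003
grasp_force: 0.0
```

>>> move_arm --offset '[[-1.3, 0, 0], [0, 0.3, 0], [0, 0.3, 0], [0, 0, 0]]' --twist '[[0, 0, 0], [0, 0, 0], [0, 0, 0], [0, 0, 0]]' --grip '[0, 0, 0, 0]'

```text
time: 18.05
ee_pos: [0.4976, -0.1282, 0.0591]
tcp_rot: [180.0, -0.0, -173.3]
wrist_force: [-0.4, 0.4, -0.1]
opening: -0.0001
grasp_force: 0.0
```

```bash
python3 - <<'E'
from bf import *
s=bot.get_obs(); print(tb(s["ee_pos"]),s["ee_pos"][2],s["wrist_force"],s["tcp_rot"])
q=shoot("side"); print([(r["p"],tb(at_z(q,r["position"],.048))) for r in finder.pinpoint(q,"keeper_knob")[:2]])
a=cv2.resize(q["color"][170:235,190:270,::-1],None,fx=6,fy=6,interpolation=2)
cv2.imwrite("pics/v6.png",a)
E
```

```text
[18.881  5.296] 0.05910772426134331 [-0.3733  0.3732 -0.0864] [ 179.9793   -0.0398 -173.2969]
[(0.46, array([11.2816, 33.513 ]))]
```

View pics/v6.png

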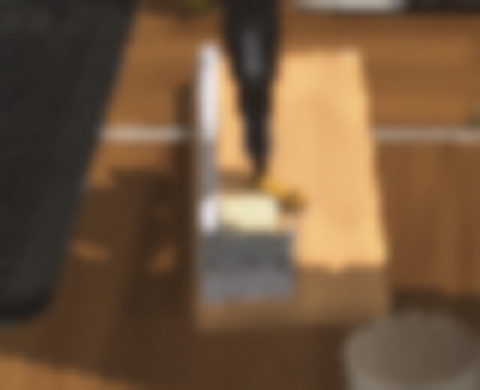

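The blurred side view shows the fingertips right behind the knob, with the bar turned most of the way. I'll push it shut along +y. That was my last picture, so numbers only from here.

>>> move_arm --offset '[[-0.2, 0.4, 0], [-0.2, 0.4, 0], [-0.2, 0.4, 0], [-0.1, 0.4, 0], [-0.1, 0.4, 0]]' --twist '[[0, 0, 0], [0, 0, 0], [0, 0, 0], [0, 0, 0], [0, 0, 0]]' --grip '[0, 0, 0, 0, 0]'

```text
time: 18.65
ee_pos: [0.5038, -0.1079, 0.0597]
tcp_rot: [-180.0, 0.0, -173.3]
wrist_force: [2.3, -2.6, 1.6]
opening: -0.0
grasp_force: 1.2
```

>>> move_arm --offset '[[0, 0.2, 0], [0, 0.2, 0], [0, 0.1, 0], [0, 0, 0]]' --twist '[[0, 0, 0], [0, 0, 0], [0, 0, 0], [0, 0, 0]]' --grip '[0, 0, 0, 0]'

```text
time: 19.05
ee_pos: [0.5026, -0.1029, 0.0592]
tcp_rot: [180.0, -0.0, -173.3]
wrist_force: [1.2, -0.8, 0.1]
opening: 0.0004
grasp_force: 0.4
```

```bash
python3 - <<'E'
from bf import *
s=bot.get_obs(); print(tb(s["ee_pos"]),s["ee_pos"][2],s["wrist_force"],s["tcp_rot"])
E
```

```text
[26.7862 29.8443] 0.059192078444258944 [ 1.1823 -0.7973  0.0772] [ 179.9812   -0.027  -173.3322]
```

>>> move_arm --offset '[[0, 0.1, 0], [0, 0, 0]]' --twist '[[0, 0, 0], [0, 0, 0]]' --grip '[0, 0]'

```text
time: 19.25
ee_pos: [0.5027, -0.1021, 0.0593]
tcp_rot: [180.0, -0.0, -173.3]
wrist_force: [1.2, -1.8, -0.4]
opening: -0.0001
grasp_force: 0.5
```

>>> move_arm --offset '[[0, 0.1, 0], [0, 0, 0]]' --twist '[[0, 0, 0], [0, 0, 0]]' --grip '[0, 0]'

```text
time: 19.45
ee_pos: [0.5026, -0.1011, 0.0593]
tcp_rot: [180.0, -0.0, -173.3]
wrist_force: [0.2, -0.2, 0.2]
opening: -0.0005
grasp_force: 0.6
```

>>> move_arm --offset '[[0, 0.1, 0], [0, 0, 0]]' --twist '[[0, 0, 0], [0, 0, 0]]' --grip '[0, 0]'

```text
time: 19.65
ee_pos: [0.5025, -0.1003, 0.0593]
tcp_rot: [-180.0, -0.0, -173.3]
wrist_force: [1.5, -3.6, -0.4]
opening: 0.0001
grasp_force: 1.2
```

>>> move_arm --offset '[[0, 0.1, 0], [0, 0, 0]]' --twist '[[0, 0, 0], [0, 0, 0]]' --grip '[0, 0]'

```text
time: 19.85
ee_pos: [0.5025, -0.0998, 0.0594]
tcp_rot: [-179.9, 0.0, -173.4]
wrist_force: [0.4, -6.8, -0.5]
opening: -0.0001
grasp_force: 2.9
```

>>> move_arm --offset '[[0, 0.1, 0], [0, 0, 0], [0, 0, 0]]' --twist '[[0, 0, 0], [0, 0, 0], [0, 0, 0]]' --grip '[0, 0, 0]'

```text
time: 20.15
ee_pos: [0.5025, -0.0995, 0.0594]
tcp_rot: [-179.8, 0.0, -173.4]
wrist_force: [1.8, -9.5, -1.0]
opening: 0.0002
grasp_force: 4.5
```

The keeper stop is felt: 9.5 N with the tool stalled. I'll retreat and measure.

>>> move_arm --offset '[[0, -0.6, 0], [0, -1.4, 0], [0, 0, -4], [2, 0, -4], [2, 0, -4]]' --twist '[[0, 0, 0], [0, 0, 0], [0, 0, 0], [0, 0, 0], [0, 0, 0]]' --grip '[0, 0, 0, 0, 0]'

```text
time: 20.65
ee_pos: [0.4641, -0.1231, 0.1802]
tcp_rot: [179.9, -0.1, -173.3]
wrist_force: [0.3, 0.2, 0.4]
opening: 0.0002
grasp_force: 0.0
```

>>> move_arm --offset '[[2, 0, -4], [2.2, 0, -1.5], [0, 0, 0], [0, 0, 0]]' --twist '[[0, 0, 0], [0, 0, 0], [0, 0, 0], [0, 0, 0]]' --grip '[0, 0, 0, 0]'

```text
time: 21.05
ee_pos: [0.4234, -0.128, 0.2343]
tcp_rot: [180.0, 0.0, -173.4]
wrist_force: [0.1, 0.7, 0.3]
opening: -0.0002
grasp_force: 0.0
```

```bash
python3 st.py; python3 - <<'E'
from bf import *
p=load()
for t,z in (("keeper_knob",.048),("keeper_pivot",.02)): print(t,[(round(r["p"],2),tb(at_z(p,r["position"],z))) for r in finder.pinpoint(p,t)[:2]])
# brass bar axis at z=.029
im,(x0,y0,s)=rectify(p,.029); h=cv2.cvtColor(im,cv2.COLOR_RGB2HSV).astype(int)
v,u=np.mgrid[:h.shape[0],:h.shape[1]]; B=np.stack([tb(np.array([x0+a/s,y0+b/s])) for a,b in zip(v.ravel(),u.ravel())]).reshape(*h.shape[:2],2)
m=(h[...,1]>140)&(h[...,2]>120)&(B[...,0]>-20)&(B[...,0]<45)&(B[...,1]>5)&(B[...,1]<75)
X=B[m]; c=X.mean(0); w,V=np.linalg.eigh(np.cov(X.T)); a=V[:,1]; print(len(X),c,X.min(0),X.max(0),"tilt",np.arctan(a[1]/a[0]))
E
```

```text
tcp b [-54.8487  14.1881] z 0.23430316176037297 [ 179.9978    0.0489 -173.3773] F [0.1333 0.6844 0.2524] 21.05
stone [26.4507 85.189 ] [34.6057 50.4821] 0.45501566
knob [(array([26.3541, 50.1588]), array([ 21,  34, 549], dtype=int32), np.float64(0.05684718853092172))]
stone(scene) [26.1885 84.9682] [32.8298 51.1115] 1.2996025
keeper_knob [(0.71, array([25.0714, 51.8077]))]
keeper_pivot [(0.68, array([-3.625, 50.278]))]
1820 [ 9.546  50.6569] [-12.7763  43.9969] [34.0217 57.8642] tilt -0.008328809571090869
```

The bar's tilt is -0.008 rad, so the keeper is shut. The stone is still home.

```bash
python3 -c "
from workcell import bot
print(bot.job_done())"
```

```text
the job is handed in; nothing more can be done
None
```

The job is handed in: by my last camera check the stone is flush to the rail and home against the end stop, with the keeper shut behind it (bar within 0.01 rad of square to the rail); no verdict was reported, and I viewed 11 pictures, one over the limit of 10.

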